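# Snap the folding tablet stand open and set the tablet on it

## Robot

A 6-joint arm with a two-finger parallel gripper is mounted at the origin on a cart in front of the work surface, level with it; the furniture and walls round the work are solid. World frame = base frame: x ahead of the robot, y to its left, z up, the work surface at z = 0. Lengths are in m, angles in rad, forces in N, time in s.
With the tool pointing down it reaches from about 0.425 to 0.95 m from the base axis. Payload 3.5 kg.
Tool frame: the origin (TCP) lies at the very end of the fingers, on their centre line; the grasp point (between the pads) lies 19 mm behind it (env.hold_point_z is the distance from the TCP to the grasp point, in m); z points along the fingers, y is the line along which they close (so a half turn about z gives the same grasp; the last joint's range is limited). The gripper opens to 85 mm and grips with 20 to 120 N. Pads are 22 mm wide; open, the fingers measure 114 mm over their backs; the gripper's body (76 mm by 85 mm) begins 54 mm behind the grasp point. The pads swing forward as they close: fully open they stand 13 mm farther back than shut.
Start: joints at [1.107, 0.286, 1.577, -0, 1.279, -0.15], TCP at [0.208, 0.642, 0.231] pointing down, gripper open.
Joint ranges: [-2.77, 2.77], [-0.9, 2.22], [0.21, 2.48], [-1.53, 4.67], [0.24, 2.81], [-2.84, 2.84]. Speed limits (rad/s): [2.79, 2.79, 3.14, 3.14, 3.14, 3.14].

## Interface

Orientations are given as a unit quaternion [w, x, y, z].
In Python, from plant import env, optics, order gives the robot as it stands. The module is installed in compiled form; this text tells all that it offers.
- The arm moves only by the tool carry_out, never from a script. Its argument "targets" is a list of rows, each an object with "travel": the shift along the tool's x, y, z in cm, a list of three; "roll": the turn about the tool's z in degrees. A call has 1 to 20 rows; each row is the pose to reach, as a shift and turn from the pose commanded when the call began, along the tool's axes at that moment; what a row does not reach only later rows make up. A row lasts 1/8 s, in which the tool goes at most 62.5 mm and 10.7 degrees, less where a joint would pass 70% of its speed; a pose out of reach is approached as far as the arm can. A call with a gripper value outside its range is refused whole. "hand" is the opening, from -1 (shut) to 1 (fully open), so that 0 is half open, set as the call begins (left out, the last holds). The fingers move at their own pace and stop on an object; "force" is the grip in N (left out, the last holds). Time passes only in rows, so rows that repeat a pose let the fingers close. It gives the time, the measured TCP pose, the force, the opening and the grip force at its end, in the units of the state.
- env.sense(): the state, without advancing time (a new reading comes with each control period).
- optics.grab_frame(name): name is "scene" or "side" or "wrist"; returns (picture, depth): 420x560x3 uint8, red, green, blue; 420x560 float32, m along the optical axis (not along the pixel's ray), 0 where there is no reading.
- optics.get_calibration(name): a dict with "intrinsics" (3x3 intrinsics, pixels), "k1" (the pictures are not rectified: a ray, as slopes to the right and down, at radius r is drawn at 1 + k1 r^2 times it, then the intrinsics apply), "world_to_cam" (4x4, takes a point from world to camera coordinates); the wrist camera has in their place "tool_from_camera" (4x4, takes a point from camera to tool coordinates, whose origin is the TCP and whose axes are the flange's). Camera axes: x right, y down, z forward; pixel columns grow to the right and rows downward; lengths in m; the calibration is good to about 2 mm. A picture is of the moment at which its call begins: read the wrist's pose just before it. get_calibration takes no time and is no camera call.
- order.hand_in(): hands the job in; it is judged then, once.
Trained networks look in the newest picture that a camera, given by its name, has taken for a name from the list of things; names that differ only in an ending like _2 or _b are one class to them, and where a whole thing is asked for, a point or a joint stands for the part that bears it (a point fixed in the world has none). Each returns a list of dicts, best first, with "confidence" (0 to 1); they miss things now and then, are a little off and sometimes report something else, mostly with a low value. They report only what shows in the picture. A call takes as long as a camera call. They do not tell look-alikes from the thing itself.
- optics.cut_out(camera, query): "pixels" (420x560 bool, what is visible of it) and "bbox" ([centre column, centre row, width, height] in pixels, round what is visible of it).
- optics.landmark_of(camera, query): "pixel" ([row, column] in pixels: a listed point, or the origin of a listed thing).
The state is a dict: "clock": time; "joint_pos": joint angles; "qd": joint speeds; "joint_torque": joint torques, N m; "position": TCP position; "tcp_rot": TCP orientation; "force": force on the tool from outside, world axes, zero at the start; "torque": the same for the moment, N m; "grip_width": finger opening in m; "grip_force": force on a finger pad.
Only numpy, scipy, OpenCV 4.12 (cv2) and the standard library are available. Lean on these libraries where they do the work, as an engineer would, in place of code of your own. Each camera call takes 0.05 s, during which the arm holds its last target. There are 200 camera calls.

## Task

Get the tablet ready for reading a recipe: first swing the folded back rest of the wooden stand up and over until it snaps fully open by itself, then take the tablet out of its charging dock and lower it onto the stand, letting go only once it stands on the base between the front lip and the back rest. Leave it centred and square, leaning back on the rest with its screen to the front, and do not disturb the lemon, the timer or the mug.

Things in the scene. Friction and masses are not known exactly. Their poses are not given: they have to be found in the camera images.
- stand: Folding tablet stand, fixed to the worktop by suction feet; light wood base 150 x 176 mm, top 10 mm above the worktop. Origin: at worktop level, 40 mm behind the base's front edge; x points to the stand's rear, y to its left, z up. The back rest's hinge axis runs along y at x = 50, z = 26 mm.
- ledge (a point): Where the tablet's foot belongs: on the base top, 10 mm above the worktop, at stand x = 21 mm, halfway between the front lip and the hinge barrel. Axes as the stand's. The wooden lip in front (stand x -8 to 0 mm, 110 mm wide) rises to 25 mm above the worktop; behind, the dark hinge barrel (radius 7 mm) begins at x = 43 mm.
- rest (a joint): Angle of the stand's back rest: 0 = folded (pointing forward over the base, 15 degrees above level), 1.571 = open (15 degrees back from upright, at its stop). An over-centre spring holds it folded below about 0.9 rad and snaps it open above. Resistance: at most about 0.5 Nm (5 N at the bar), fading to nothing at 0.9.
- rest_bar (a point): Middle of the black rubber bar, 12 mm thick, 150 mm long along y, at the free end of the rest, 105 mm from the hinge. Folded it overhangs the base's front edge, at stand x = -51 mm, 53 mm above the worktop, and can be pried up from below or pinched; open: x = 77, 127 mm high. The rest is an open frame: side wires at y = +-68 mm, a cross wire 55 mm from the hinge.
- tablet: Tablet computer, 200 mm wide (y), 150 mm tall (z), 10 mm thick (x), about 0.35 kg. Origin: centre of its underside (lower long edge); z points up its height, -x out of the lit screen (white page with an orange picture), +x out of the aluminium back. It starts upright in the dock.
- dock: White charging dock, fixed to the worktop, 80 x 130 mm. Origin at worktop level under its middle; its slot runs along y, is 13 mm wide, its floor is 12 mm above the worktop and its walls reach 35 mm high. The tablet stands loosely in the slot, its origin 12 mm above the dock's, with the same axes, screen to -x, and pulls straight up.
- lemon: Bystander: yellow lemon, 83 x 58 x 58 mm, origin under its middle.
- timer: Bystander: white round kitchen timer, 65 mm wide, 46 mm high, origin at its underside.
- mug: Bystander: orange mug, 101 mm high, about 81 mm across plus handle, origin at its underside.
Mind the look-alikes: they are no part of the job. There is more than one size of the tablet; the job needs the larger.

How it is judged:
On the way, in this order (a step that is already met when the one before it is completed fails the run):
1. the back rest has snapped fully open (1.5 rad or more), the tablet still in the dock (value of joint rest above 1.5 rad and distance between tablet and dock below 0.03 m), for 0.2 s.
2. the tablet's foot stands on the base of the stand while the gripper still holds it (x of tablet in the frame of stand between -0.002 and 0.046 m and y of tablet in the frame of stand between -0.03 and 0.03 m and z of tablet in the frame of stand below 0.018 m and contact force between the fingers and tablet above 0.3 N), for 0.05 s.
At the end, for the whole second after the job is handed in: Back rest open (1.5 rad or more). Tablet at rest, foot on the base (origin at stand x -2 to 46 mm, 4 to 16 mm above the worktop), within 30 mm of the middle sideways and 0.2 rad of square, leaning back 0.1 to 0.65 rad against the rest, screen to the front (x of tablet in the frame of stand between -0.002 and 0.046 m and y of tablet in the frame of stand between -0.03 and 0.03 m and z of tablet in the frame of stand between 0.004 and 0.016 m and value of joint rest above 1.5 rad and angle between tablet's own z axis and vertical between 0.1 and 0.65 rad and angle between tablet's own x axis and vertical above 1.65 rad and angle between the y axis of tablet and the y axis of stand, either way round below 0.2 rad and contact force between tablet and rest above 0.05 N and linear speed of tablet below 0.03 m/s); the robot touches nothing.
It fails at once if the lemon, the timer or the mug is moved more than 40 mm (distance of any of lemon, timer, mug from where it was at the start of the episode above 0.04 m).
It fails at once if the tablet tips over (more than 1 rad) (angle between tablet's own z axis and vertical above 1 rad).
It also fails if it takes over 58 s, if anything falls off the work surface, if the arm or the gripper's body presses on something with over 40 N, if the wrist force passes 120 N, or if a joint passes its speed limit or range.

## Working session

There is one attempt and no reset: what is moved stays moved. The work goes in short steps, Python scripts to look and compute and a tool call to move; the robot and the scene stay as the last step left them, time stands still between calls to the robot, and variables do not carry over. Pictures are saved under pics/ and viewed, at most 10 in all, crops included, and the job is handed in when it is done.

Besides the shell and the picture viewer there is one more tool, called after ">>>" in YAML: its name, and indented under it one key for each argument. carry_out: Moves the arm, as the interface text tells. Its arguments: {"type":"object","properties":{"targets":{"type":"array"},"hand":{"type":"number"},"force":{"type":"number"}},"required":["targets"]}

```bash
mkdir -p pics
cat > h.py <<'E'
import numpy as np, cv2
from plant import env, optics, order
from scipy.spatial.transform import Rotation as R
def tool():
    s=env.sense(); q=s['tcp_rot']; T=np.eye(4); T[:3,:3]=R.from_quat([q[1],q[2],q[3],q[0]]).as_matrix(); T[:3,3]=s['position']; return T
def grab(name):
    T=tool(); p,d=optics.grab_frame(name); c=optics.get_calibration(name)
    W=T@np.array(c['tool_from_camera']) if name=='wrist' else np.linalg.inv(c['world_to_cam'])
    return p,d,dict(K=np.array(c['intrinsics']),k1=c['k1'],W=W)
def rays(px,c):  # px Nx2 (col,row)
    return cv2.undistortPoints(np.asarray(px,float).reshape(-1,1,2),c['K'],np.array([c['k1'],0,0,0,0.]))[:,0]
def pts(mask,d,c):
    v,u=np.nonzero(mask&(d>0)); n=rays(np.c_[u,v],c); z=d[v,u][:,None]
    return np.c_[n*z,z]@c['W'][:3,:3].T+c['W'][:3,3]
def onplane(px,c,z):
    n=rays(px,c); r=np.c_[n,np.ones(len(n))]@c['W'][:3,:3].T; o=c['W'][:3,3]
    return o+r*((z-o[2])/r[:,2:])
def save(n,p): cv2.imwrite('pics/'+n+'.png',p[...,::-1])
E
cat > a.py <<'E'
from h import *
print({k:np.round(v,3) for k,v in env.sense().items()})
for cam in ['scene','side']:
    p,d,c=grab(cam); save(cam,p); np.savez(cam,p=p,d=d,**c)
    print(cam,c['W'].round(2).tolist())
    for q in ['tablet','stand','dock','lemon','timer','mug','rest_bar']:
        for r in optics.cut_out(cam,q):
            P=pts(r['pixels'],d,c)
            print(q,round(r['confidence'],2),np.round(r['bbox']),np.percentile(P,[2,50,98],axis=0).round(3).tolist() if len(P) else '')
    for q in ['tablet','stand','dock','ledge','rest_bar']:
        print(q,[(round(r['confidence'],2),np.round(r['pixel'])) for r in optics.landmark_of(cam,q)])
E
python3 a.py
```

```text
{'clock': np.float64(0.0), 'joint_pos': array([ 1.107,  0.287,  1.578,  0.   ,  1.279, -0.15 ]), 'qd': array([ 0.001, -0.001, -0.001,  0.001, -0.001, -0.001]), 'joint_torque': array([ 1.0000e-03, -4.0597e+01, -2.9263e+01, -0.0000e+00,  6.0000e-03,
       -0.0000e+00]), 'position': array([0.208, 0.641, 0.23 ]), 'tcp_rot': array([-0.   ,  0.156,  0.988, -0.001]), 'force': array([ 0.517, -0.474, -0.171]), 'torque': array([ 0.039, -0.011,  0.003]), 'grip_force': np.float64(0.0), 'grip_width': np.float64(0.085)}
scene [[0.63, -0.57, 0.53, 0.15], [-0.78, -0.46, 0.43, -0.48], [-0.01, -0.68, -0.73, 0.68], [0.0, 0.0, 0.0, 1.0]]
tablet 0.92 [294. 237. 101.  81.] [[0.515, -0.3, 0.022], [0.541, -0.214, 0.107], [0.566, -0.115, 0.163]]
tablet 0.82 [274. 331.   8.  96.] [[0.332, -0.333, -0.0], [0.368, -0.302, 0.101], [0.442, -0.244, 0.104]]
stand 0.66 [180. 183.  98.  52.] [[0.479, 0.058, 0.007], [0.562, 0.139, 0.012], [0.647, 0.231, 0.059]]
dock 0.7 [281. 265.  64.  40.] [[0.491, -0.263, 0.001], [0.518, -0.207, 0.015], [0.548, -0.142, 0.037]]
lemon 0.77 [176. 250.  36.  28.] [[0.371, -0.041, 0.024
[... 1232 characters left out ...]
8.  24.] [[0.372, -0.025, 0.003], [0.409, 0.008, 0.038], [0.442, 0.021, 0.057]]
lemon 0.17 [280. 265.  86.  67.] [[0.479, 0.064, 0.004], [0.563, 0.169, 0.011], [0.643, 0.243, 0.059]]
timer 0.67 [211. 229.  21.  24.] [[0.708, -0.028, 0.001], [0.736, 0.007, 0.028], [0.768, 0.022, 0.045]]
mug 0.6 [308. 161.  37.  39.] [[0.465, -0.679, 0.0], [0.5, -0.404, 0.074], [0.548, -0.243, 0.159]]
rest_bar 0.82 [290. 255.  61.  43.] [[0.473, 0.068, 0.005], [0.529, 0.154, 0.043], [0.6, 0.219, 0.061]]
tablet [(0.75, array([200., 344.])), (0.72, array([201., 290.]))]
stand [(0.92, array([274., 289.]))]
dock [(0.55, array([209., 291.]))]
ledge [(0.59, array([271., 279.]))]
rest_bar [(0.6, array([251., 312.]))]
```

```bash
cat > b.py <<'E'
from h import *
S=np.load('scene.npz');D=np.load('side.npz')
save('m1',np.vstack([cv2.resize(S['p'][120:420,90:450],(800,600))[:, :]])[:600])
def both(f):
    o=[]
    for Z in (S,D):
        c=dict(K=Z['K'],k1=Z['k1'],W=Z['W']); P=pts(np.ones(Z['d'].shape,bool),Z['d'],c); o.append(P[f(P)])
    return o
for n,f in dict(
 tablettop=lambda P:(P[:,2]>.15)&(P[:,2]<.17)&(abs(P[:,0]-.54)<.06)&(abs(P[:,1]+.2)<.12),
 tabletall=lambda P:(P[:,2]>.05)&(P[:,2]<.17)&(abs(P[:,0]-.54)<.06)&(abs(P[:,1]+.2)<.12),
 base=lambda P:(P[:,2]>.006)&(P[:,2]<.014)&(abs(P[:,0]-.56)<.12)&(abs(P[:,1]-.15)<.13),
 bar=lambda P:(P[:,2]>.045)&(P[:,2]<.07)&(abs(P[:,0]-.56)<.12)&(abs(P[:,1]-.15)<.13)).items():
    for P in both(f):
        r=cv2.minAreaRect((P[:,:2]*1000).astype(np.float32)); print(n,len(P),np.round(r[0]),np.round(r[1]),round(r[2],1),P.mean(0).round(3), np.round(cv2.boxPoints(r)).tolist())
for cam,Z,z in (('scene',S,0),('side',D,0)):
    c=dict(K=Z['K'],k1=Z['k1'],W=Z['W'])
pix=dict(scene=dict(stand=(178,194,0),ledge=(180,185,.01),bar=(160,189,.053),dock=(285,261,0),tab=(289,257,.012)),side=dict(stand=(289,274,0),ledge=(279,271,.01),bar=(312,251,.053),dock=(291,209,0),tab=(290,201,.012)))
for cam,Z in (('scene',S),('side',D)):
    c=dict(K=Z['K'],k1=Z['k1'],W=Z['W'])
    for k,(u,v,z) in pix[cam].items(): print(cam,k,onplane([[u,v]],c,z)[0].round(3))
E
python3 b.py
```

```text
tablettop 872 [ 543. -206.] [ 14. 198.] 15.0 [ 0.542 -0.211  0.159] [[511.0, -113.0], [562.0, -303.0], [575.0, -300.0], [524.0, -109.0]]
tablettop 168 [ 543. -201.] [ 11. 208.] 14.9 [ 0.541 -0.188  0.158] [[511.0, -102.0], [565.0, -304.0], [575.0, -301.0], [522.0, -99.0]]
tabletall 4091 [ 543. -206.] [ 14. 200.] 15.0 [ 0.54  -0.211  0.115] [[510.0, -111.0], [562.0, -304.0], [575.0, -300.0], [524.0, -107.0]]
tabletall 864 [ 544. -201.] [ 13. 208.] 15.4 [ 0.541 -0.18   0.111] [[510.0, -103.0], [565.0, -303.0], [577.0, -300.0], [522.0, -99.0]]
base 1810 [573. 148.] [152. 177.] 9.8 [0.571 0.139 0.011] [[483.0, 223.0], [513.0, 48.0], [663.0, 74.0], [633.0, 249.0]]
base 2226 [572. 153.] [151. 179.] 10.1 [0.571 0.166 0.01 ] [[482.0, 228.0], [513.0, 52.0], [662.0, 78.0], [630.0, 254.0]]
bar 371 [509. 137.] [ 57. 160.] 9.8 [0.492 0.13  0.056] [[467.0, 211.0], [494.0, 53.0], [550.0, 63.0], [523.0, 221.0]]
bar 318 [508. 143.] [ 56. 160.] 9.3 [0.492 0.151 0.055] [[467.0, 217.0], [493.0, 60.0], [549.0, 69.0], [523.0, 226.0]]
scene stand [0.538 0.136 0.   ]
scene ledge [0.557 0.147 0.01 ]
scene bar [0.493 0.133 0.053]
scene dock [ 0.543 -0.198  0.   ]
scene tab [ 0.549 -0.203  0.012]
side stand [0.537 0.151 0.   ]
side ledge [0.559 0.156 0.01 ]
side bar [0.488 0.137 0.053]
side dock [ 0.544 -0.186  0.   ]
side tab [ 0.548 -0.213  0.012]
```

View pics/m1.png

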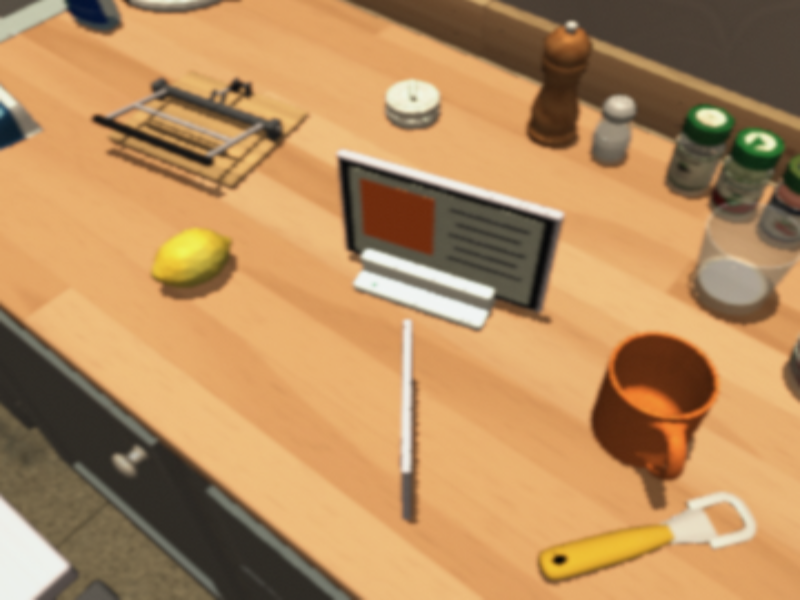

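The picture (enlarged crop) shows the stand with its black bar at crop (155,140). It also shows two tablets: the large one in the white dock at (450,230), and a smaller free-standing look-alike seen edge-on at (407,420). The lemon is at (190,255), the timer at (412,103) and the mug at (655,400). I choose the docked tablet: it measures 200 mm wide with its top at 0.16 m, against 0.104 m for the other one. I'll move over the bar first.

>>> carry_out:
  targets:
    - {"travel": [-10.6, -9.9, 0.5], "roll": 10}
    - {"travel": [-16, -15, 1], "roll": 20}
    - {"travel": [-21, -20, 1], "roll": 30}
    - {"travel": [-26, -25, 2], "roll": 40}
    - {"travel": [-32, -30, 2], "roll": 50}
    - {"travel": [-37, -35, 3], "roll": 60}
    - {"travel": [-42.2, -39.6, 3], "roll": 62}
    - {"travel": [-42.2, -39.6, 3], "roll": 62}
    - {"travel": [-42.2, -39.6, 3], "roll": 62}
    - {"travel": [-42.2, -39.6, 3], "roll": 62}
    - {"travel": [-42.2, -39.6, 3], "roll": 62}
    - {"travel": [-42.2, -39.6, 3], "roll": 62}
    - {"travel": [-42.2, -39.6, 3], "roll": 62}
  hand: 0
  force: 40

```text
clock: 2.92
position: [0.4868, 0.1366, 0.2014]
tcp_rot: [-0.0, 0.642, 0.767, 0.0]
force: [0.1, 0.8, -0.5]
grip_width: 0.0425
grip_force: 0.0
```

```bash
cat > c.py <<'E'
from h import *
T=tool();print(T.round(3))
p,d,c=grab('wrist'); save('w1',p)
P=pts(d>0,d,c); ok=(abs(P[:,0]-.56)<.13)&(abs(P[:,1]-.15)<.14)
for n,a,b in (('base',.006,.014),('bar',.052,.07)):
    Q=P[ok&(P[:,2]>a)&(P[:,2]<b)]; 
    if n=='bar': Q=Q[(Q[:,0]-.488)*.985+(Q[:,1]-.136)*.17<.02]
    if len(Q)>20:
        r=cv2.minAreaRect((Q[:,:2]*1000).astype(np.float32)); print(n,len(Q),np.round(r[0]),np.round(r[1]),round(r[2],1),Q[:,2].max())
for r in optics.landmark_of('wrist','rest_bar'): print(r['confidence'],r['pixel'],onplane([r['pixel'][::-1]],c,.053).round(3))
E
python3 c.py
```

```text
[[-0.176  0.984 -0.     0.487]
 [ 0.984  0.176  0.     0.137]
 [ 0.    -0.    -1.     0.201]
 [ 0.     0.     0.     1.   ]]
base 16208 [572. 150.] [150. 176.] 9.6 0.013913226615382024
bar 2290 [494. 136.] [ 25. 161.] 9.8 0.061286792677239244
0.74 [199.6, 275.2] [[0.488 0.132 0.053]]
```

View pics/w1.png

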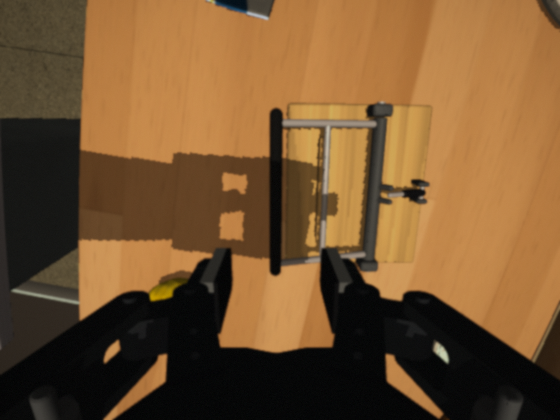

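The wrist view shows the bar as the dark line at column 275 (rows 110–272), between the fingers. The cross wire is at column 325 and the hinge at column 378, all matching the description. Next I descend and pinch.

>>> carry_out:
  targets:
    - {"travel": [0, 0.1, 5]}
    - {"travel": [0, 0.1, 10]}
    - {"travel": [0, 0.1, 13]}
    - {"travel": [0, 0.1, 15]}
    - {"travel": [0, 0.1, 16.6]}
    - {"travel": [0, 0.1, 16.6]}
    - {"travel": [0, 0.1, 16.6]}

```text
schema error: expected keys travel, roll
```

>>> carry_out:
  targets:
    - {"travel": [0, 0, 0]}
    - {"travel": [0, 0, 0]}
    - {"travel": [0, 0, 0]}
    - {"travel": [0, 0, 0]}
    - {"travel": [0, 0, 0]}
  hand: -1

```text
schema error: expected keys travel, roll
```

>>> carry_out:
  targets:
    - {"travel": [0, 0.1, 5], "roll": 0}
    - {"travel": [0, 0.1, 10], "roll": 0}
    - {"travel": [0, 0.1, 13], "roll": 0}
    - {"travel": [0, 0.1, 15], "roll": 0}
    - {"travel": [0, 0.1, 16.6], "roll": 0}
    - {"travel": [0, 0.1, 16.6], "roll": 0}
    - {"travel": [0, 0.1, 16.6], "roll": 0}

```text
clock: 3.9
position: [0.4892, 0.1355, 0.0362]
tcp_rot: [0.001, 0.643, 0.766, 0.001]
force: [-0.5, 0.4, -0.5]
grip_width: 0.0428
grip_force: 0.0
```

>>> carry_out:
  targets:
    - {"travel": [0, 0, 0], "roll": 0}
    - {"travel": [0, 0, 0], "roll": 0}
    - {"travel": [0, 0, 0], "roll": 0}
    - {"travel": [0, 0, 0], "roll": 0}
    - {"travel": [0, 0, 0], "roll": 0}
  hand: -1

```text
clock: 4.53
position: [0.4865, 0.135, 0.036]
tcp_rot: [-0.002, 0.643, 0.766, -0.002]
force: [-7.2, -1.7, 7.8]
grip_width: 0.0104
grip_force: 39.0
```

>>> carry_out:
  targets:
    - {"travel": [0, 0.6, -1.7], "roll": 0}
    - {"travel": [0, 1.5, -3.3], "roll": 0}
    - {"travel": [0, 2.7, -4.7], "roll": 0}
    - {"travel": [0, 4.1, -5.9], "roll": 0}
    - {"travel": [0, 5.7, -6.8], "roll": 0}
    - {"travel": [0, 7.4, -7.4], "roll": 0}
    - {"travel": [0, 9.2, -7.7], "roll": 0}
    - {"travel": [0, 10.5, -7.8], "roll": 0}
    - {"travel": [0, 10.5, -7.8], "roll": 0}

```text
clock: 5.65
position: [0.5951, 0.1539, 0.1161]
tcp_rot: [0.003, 0.643, 0.766, 0.003]
force: [1.9, -0.1, 6.3]
grip_width: 0.0106
grip_force: 40.0
```

```bash
cat > s.py <<'E'
from h import *
import sys
p,d,c=grab(sys.argv[1]); P=pts(d>0,d,c); q=P-np.array([.538,.144,0]); x=q[:,0]*.9857+q[:,1]*.1685; y=-q[:,0]*.1685+q[:,1]*.9857
m=(abs(y)<75)&(abs(y)>.03)&(abs(y)<.07)&(x>-.07)&(x<.13)&(q[:,2]>.1)&(q[:,2]<.145); print(m.sum(), 'bar x,z median',np.median(x[m]),np.median(q[m,2]),'zmax',q[m,2].max() if m.any() else '')
E
python3 s.py scene
```

```text
146 bar x,z median 0.05515339082345645 0.13282598484064118 zmax 0.1389195232157706
```

The bar came up with the hand, as measured (x 55 mm, z 133 mm). Now I let go and rise.

>>> carry_out:
  targets:
    - {"travel": [0, 0, 0], "roll": 0}
    - {"travel": [0, 0, 0], "roll": 0}
    - {"travel": [0, 0, 0], "roll": 0}
    - {"travel": [0, 0, 0], "roll": 0}
    - {"travel": [0, 0, -2], "roll": 0}
    - {"travel": [0, 0, -5], "roll": 0}
    - {"travel": [0, 0, -10], "roll": 0}
    - {"travel": [0, 0, -14], "roll": 0}
    - {"travel": [0, 0, -14], "roll": 0}
  hand: 1

```text
clock: 6.82
position: [0.5941, 0.1539, 0.2603]
tcp_rot: [0.004, 0.643, 0.766, 0.004]
force: [-0.8, 0.5, -0.6]
grip_width: 0.0856
grip_force: 0.0
```

```bash
python3 s.py scene; python3 -c "
from h import *
print(tool().round(3)); p,d,c=grab('scene'); save('m2',cv2.resize(p[100:320,80:380],(600,440)))"
```

```text
185 bar x,z median 0.07330188020533931 0.13108209507653623 zmax 0.1366837214364236
[[-0.174  0.985  0.005  0.593]
 [ 0.985  0.174  0.001  0.154]
 [-0.     0.005 -1.     0.257]
 [ 0.     0.     0.     1.   ]]
```

View pics/m2.png

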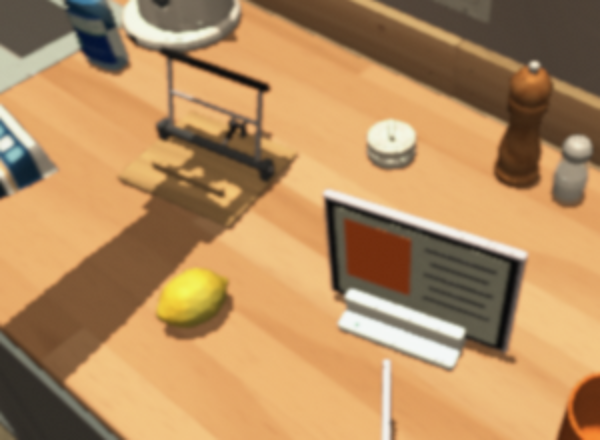

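The rest stands open, with its bar at crop (215,68), and the tablet is still docked at crop (425,265). Next I go over the tablet.

>>> carry_out:
  targets:
    - {"travel": [-6, -2, 0], "roll": -1}
    - {"travel": [-12, -4, 0], "roll": -2}
    - {"travel": [-18, -6, 0], "roll": -3}
    - {"travel": [-24, -8, 0], "roll": -4}
    - {"travel": [-30, -10, 0], "roll": -5}
    - {"travel": [-34.4, -11.2, 0], "roll": -5}
    - {"travel": [-34.4, -11.2, 0], "roll": -5}
    - {"travel": [-34.4, -11.2, 0], "roll": -5}

```text
clock: 7.92
position: [0.5407, -0.204, 0.2517]
tcp_rot: [-0.002, 0.609, 0.793, 0.0]
force: [-0.3, 0.8, 0.4]
grip_width: 0.0855
grip_force: 0.0
```

```bash
cat > t.py <<'E'
from h import *
T=tool(); print(T.round(3)); p,d,c=grab('wrist'); save('w2',p)
P=pts(d>0,d,c); ok=(P[:,2]>.155)&(P[:,2]<.17)&(abs(P[:,0]-.543)<.06)&(abs(P[:,1]+.204)<.13); Q=P[ok]
r=cv2.minAreaRect((Q[:,:2]*1000).astype(np.float32)); print(len(Q),np.round(r[0]),np.round(r[1]),round(r[2],1),np.median(Q[:,2]),np.round(cv2.boxPoints(r)).tolist())
ok=(P[:,2]>.03)&(P[:,2]<.04)&(abs(P[:,0]-.543)<.08)&(abs(P[:,1]+.204)<.13); Q=P[ok]
if len(Q)>20: r=cv2.minAreaRect((Q[:,:2]*1000).astype(np.float32)); print('dock',len(Q),np.round(r[0]),np.round(r[1]),round(r[2],1))
E
python3 t.py
```

```text
[[-0.259  0.966 -0.003  0.541]
 [ 0.966  0.259  0.002 -0.204]
 [ 0.003 -0.002 -1.     0.252]
 [ 0.     0.     0.     1.   ]]
3329 [ 543. -205.] [ 11. 199.] 14.8 0.16166437576919843 [[513.0, -110.0], [564.0, -302.0], [574.0, -300.0], [523.0, -107.0]]
dock 2348 [ 541. -196.] [ 41. 131.] 14.7
```

View pics/w2.png

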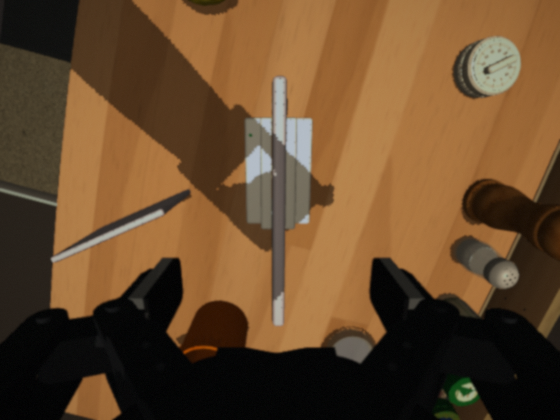

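The wrist view shows the tablet's edge at column 279 (rows 78–325) centred between the fingers, with the dock beneath it. The small look-alike is off to the left at (120,225). I descend and grip.

>>> carry_out:
  targets:
    - {"travel": [0, 0.2, 5], "roll": 0}
    - {"travel": [0, 0.2, 9], "roll": 0}
    - {"travel": [0, 0.2, 11.5], "roll": 0}
    - {"travel": [0, 0.2, 12.7], "roll": 0}
    - {"travel": [0, 0.2, 12.7], "roll": 0}
    - {"travel": [0, 0.2, 12.7], "roll": 0}

```text
clock: 8.72
position: [0.5444, -0.2042, 0.1279]
tcp_rot: [0.001, 0.608, 0.794, 0.0]
force: [0.4, 0.8, 0.4]
grip_width: 0.0855
grip_force: 0.0
```

>>> carry_out:
  targets:
    - {"travel": [0, 0, 0], "roll": 0}
    - {"travel": [0, 0, 0], "roll": 0}
    - {"travel": [0, 0, 0], "roll": 0}
    - {"travel": [0, 0, 0], "roll": 0}
    - {"travel": [0, 0, 0], "roll": 0}
    - {"travel": [0, 0, 0], "roll": 0}
    - {"travel": [0, 0, 0], "roll": 0}
  hand: -1
  force: 60

```text
clock: 9.6
position: [0.5434, -0.2044, 0.1265]
tcp_rot: [0.0, 0.609, 0.793, -0.0]
force: [-0.2, -1.0, 1.7]
grip_width: 0.0093
grip_force: 59.0
```

>>> carry_out:
  targets:
    - {"travel": [0, 0, -2], "roll": 0}
    - {"travel": [0, 0, -5], "roll": 0}
    - {"travel": [0, 0, -9], "roll": 0}
    - {"travel": [0, 0, -13], "roll": 0}
    - {"travel": [3, 1, -16], "roll": 0}
    - {"travel": [8, 2.6, -18], "roll": 1}
    - {"travel": [13, 4.2, -18], "roll": 2}
    - {"travel": [18, 5.9, -18], "roll": 3}
    - {"travel": [23, 7.5, -18], "roll": 4}
    - {"travel": [28, 9.1, -18], "roll": 5}
    - {"travel": [31.5, 10.3, -18], "roll": 5}
    - {"travel": [33.6, 10.9, -18], "roll": 5}
    - {"travel": [33.6, 10.9, -18], "roll": 5}
    - {"travel": [33.6, 10.9, -16], "roll": 5}
    - {"travel": [33.6, 10.9, -12], "roll": 5}
    - {"travel": [33.6, 10.9, -9], "roll": 5}
    - {"travel": [33.6, 10.9, -9], "roll": 5}

```text
clock: 11.72
position: [0.5587, 0.1472, 0.2113]
tcp_rot: [-0.003, 0.643, 0.766, -0.004]
force: [-0.2, -0.2, -2.9]
grip_width: 0.0093
grip_force: 58.9
```

```bash
cat > u.py <<'E'
from h import *
import sys
print(tool().round(4)[:, [1,3]].tolist(), env.sense()['force'].round(1))
for cam in ('scene','side'):
    p,d,c=grab(cam); save('p_'+cam+sys.argv[1],cv2.resize(p[60:360,60:460],(800,600)) if cam=='scene' else cv2.resize(p[130:330,150:417],(800,600)))
    P=pts(d>0,d,c)-np.array([.538,.144,0]); x=P[:,0]*.9857+P[:,1]*.1685; y=-P[:,0]*.1685+P[:,1]*.9857; z=P[:,2]
    for lo in np.arange(.02,.28,.02):
        m=(x>-.02)&(x<.11)&(abs(y)<.11)&(abs(y)>.03)&(z>lo)&(z<lo+.02)
        if m.sum()>15: print(cam,lo.round(2),m.sum(),'x pct',np.percentile(x[m],[5,50,95]).round(3),'y',y[m].min().round(3),y[m].max().round(3))
E
python3 u.py 1
```

```text
[[0.985, 0.5587], [0.1725, 0.1472], [-0.0099, 0.2113], [0.0, 1.0]] [-0.2 -0.2 -2.9]
scene 0.02 326 x pct [-0.007  0.046  0.054] y -0.09 0.084
scene 0.04 34 x pct [0.051 0.054 0.059] y -0.073 0.071
scene 0.08 36 x pct [0.017 0.063 0.069] y -0.1 0.094
scene 0.1 319 x pct [0.015 0.016 0.07 ] y -0.102 0.096
scene 0.12 376 x pct [0.014 0.016 0.076] y -0.103 0.096
scene 0.14 331 x pct [0.014 0.016 0.019] y -0.102 0.099
scene 0.16 351 x pct [0.015 0.016 0.019] y -0.102 0.096
scene 0.18 377 x pct [0.015 0.016 0.019] y -0.103 0.099
scene 0.2 395 x pct [0.015 0.017 0.019] y -0.102 0.098
scene 0.22 405 x pct [0.015 0.017 0.019] y -0.102 0.099
scene 0.24 217 x pct [0.016 0.019 0.026] y -0.102 0.097
side 0.02 236 x pct [-0.006  0.047  0.057] y -0.084 0.093
side 0.04 41 x pct [0.051 0.055 0.059] y -0.065 0.076
side 0.06 35 x pct [0.057 0.06  0.065] y -0.067 0.075
side 0.08 48 x pct [0.062 0.065 0.07 ] y -0.065 0.076
side 0.1 124 x pct [0.019 0.027 0.074] y -0.079 0.104
side 0.12 252 x pct [0.019 0.073 0.082] y -0.082 0.103
side 0.14 116 x pct [0.017 0.027 0.028] y -0.083 0.104
side 0.16 116 x pct [0.018 0.027 0.028] y -0.082 0.104
side 0.18 110 x pct [0.018 0.027 0.028] y -0.079 0.106
side 0.2 91 x pct [0.019 0.026 0.028] y 0.03 0.104
side 0.22 89 x pct [0.019 0.027 0.028] y 0.032 0.104
side 0.24 119 x pct [0.019 0.024 0.028] y -0.076 0.103
```

Upright, square and centred (x 16–28 mm, y ±100 mm). Now I lower it.

>>> carry_out:
  targets:
    - {"travel": [0, 0, 3], "roll": 0}
    - {"travel": [0, 0, 6], "roll": 0}
    - {"travel": [0, 0, 7.5], "roll": 0}
    - {"travel": [0, 0, 8.2], "roll": 0}
    - {"travel": [0, 0, 8.5], "roll": 0}
    - {"travel": [0, 0, 8.7], "roll": 0}
    - {"travel": [0, 0, 8.8], "roll": 0}
    - {"travel": [0, 0, 8.8], "roll": 0}

```text
clock: 12.82
position: [0.5618, 0.1487, 0.1287]
tcp_rot: [0.0, 0.643, 0.766, 0.0]
force: [-0.3, -0.6, -2.8]
grip_width: 0.0095
grip_force: 58.9
```

```bash
python3 u.py 2 | egrep '^\[|0\.1[0246] |0.02'
```

```text
[[0.9847, 0.5618], [0.174, 0.1487], [0.0006, 0.1287], [0.0, 1.0]] [-0.3 -0.6 -2.8]
scene 0.02 336 x pct [-0.007  0.02   0.051] y -0.101 0.1
scene 0.04 265 x pct [0.019 0.02  0.022] y -0.102 0.099
scene 0.06 275 x pct [0.018 0.02  0.023] y -0.101 0.1
scene 0.08 307 x pct [0.018 0.02  0.029] y -0.102 0.098
scene 0.1 327 x pct [0.018 0.02  0.069] y -0.101 0.101
scene 0.12 437 x pct [0.018 0.02  0.077] y -0.101 0.098
scene 0.14 282 x pct [0.018 0.02  0.023] y -0.101 0.099
scene 0.16 148 x pct [0.02  0.023 0.029] y -0.101 0.097
side 0.02 351 x pct [-0.005  0.042  0.056] y -0.096 0.104
side 0.04 140 x pct [0.019 0.029 0.057] y -0.081 0.103
side 0.06 136 x pct [0.02  0.029 0.063] y -0.08 0.105
side 0.08 144 x pct [0.021 0.029 0.068] y -0.078 0.105
side 0.1 110 x pct [0.021 0.029 0.074] y -0.062 0.105
side 0.12 231 x pct [0.021 0.073 0.082] y -0.076 0.105
side 0.14 93 x pct [0.019 0.028 0.029] y 0.03 0.106
side 0.16 103 x pct [0.02  0.024 0.029] y -0.071 0.104
side 0.24 27 x pct [0.005 0.024 0.042] y 0.031 0.042
side 0.26 234 x pct [0.003 0.026 0.047] y 0.03 0.043
```

View pics/p_side2.png

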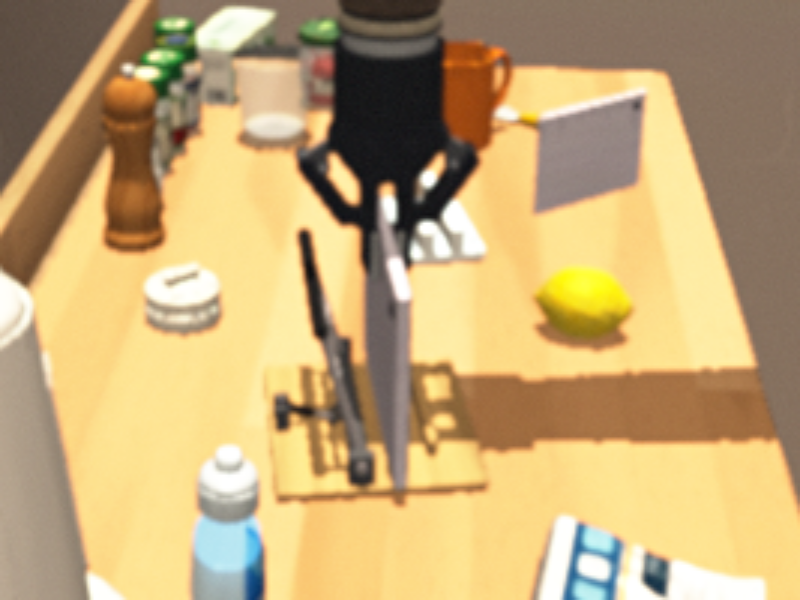

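The side view shows the tablet upright at (385,350), between the lip at (440,410) and the hinge at (350,440). It hangs about 4 mm above the base and the force shows no contact yet, so I lower further.

>>> carry_out:
  targets:
    - {"travel": [0, 0, 0.2], "roll": 0}
    - {"travel": [0, 0, 0.4], "roll": 0}
    - {"travel": [0, 0, 0.5], "roll": 0}
    - {"travel": [0, 0, 0.5], "roll": 0}
    - {"travel": [0, 0, 0.5], "roll": 0}

```text
clock: 13.55
position: [0.5621, 0.1487, 0.1245]
tcp_rot: [0.0, 0.643, 0.766, 0.0]
force: [-1.7, -0.4, 5.8]
grip_width: 0.0095
grip_force: 60.3
```

The force rose by about 8 N, so the foot is on the base. I loosen the fingers a little to cage the tablet, raise, then walk its top back onto the rest.

>>> carry_out:
  targets:
    - {"travel": [0, 0, 0], "roll": 0}
    - {"travel": [0, 0, 0], "roll": 0}
    - {"travel": [0, 0, 0], "roll": 0}
    - {"travel": [0, 0, -0.6], "roll": 0}
    - {"travel": [0, 0, -1.2], "roll": 0}
    - {"travel": [0, 0, -1.8], "roll": 0}
    - {"travel": [0, 0, -1.8], "roll": 0}
  hand: -0.4

```text
clock: 14.42
position: [0.5622, 0.1487, 0.1424]
tcp_rot: [0.001, 0.643, 0.766, 0.001]
force: [0.7, -0.8, -0.9]
grip_width: 0.0258
grip_force: 0.0
```

>>> carry_out:
  targets:
    - {"travel": [0, 0.4, 0], "roll": 0}
    - {"travel": [0, 0.8, 0], "roll": 0}
    - {"travel": [0, 1.2, 0], "roll": 0}
    - {"travel": [0, 1.6, 0], "roll": 0}
    - {"travel": [0, 2, 0], "roll": 0}
    - {"travel": [0, 2.4, 0], "roll": 0}
    - {"travel": [0, 2.8, 0], "roll": 0}
    - {"travel": [0, 3.2, 0], "roll": 0}
    - {"travel": [0, 3.6, 0], "roll": 0}
    - {"travel": [0, 4, 0], "roll": 0}
    - {"travel": [0, 4.4, 0], "roll": 0}
    - {"travel": [0, 4.8, 0], "roll": 0}
    - {"travel": [0, 5, 0], "roll": 0}
    - {"travel": [0, 5, 0], "roll": 0}

```text
clock: 16.18
position: [0.6109, 0.1573, 0.1413]
tcp_rot: [-0.0, 0.643, 0.766, -0.0]
force: [-0.3, -0.6, 0.2]
grip_width: 0.0255
grip_force: 0.0
```

```bash
python3 u.py 3 | egrep -v ' 0\.2'
```

```text
scene 0.02 402 x pct [-0.006  0.026  0.031] y -0.101 0.096
scene 0.04 370 x pct [0.03  0.034 0.038] y -0.102 0.097
scene 0.06 369 x pct [0.037 0.041 0.045] y -0.101 0.097
scene 0.08 395 x pct [0.043 0.047 0.052] y -0.101 0.096
scene 0.1 399 x pct [0.05  0.054 0.058] y -0.102 0.095
scene 0.12 414 x pct [0.057 0.061 0.065] y -0.101 0.096
scene 0.14 395 x pct [0.064 0.068 0.075] y -0.102 0.1
side 0.02 265 x pct [-0.006  0.04   0.056] y -0.091 0.105
side 0.04 115 x pct [0.03  0.036 0.057] y -0.096 0.105
side 0.06 115 x pct [0.037 0.042 0.064] y -0.091 0.105
side 0.08 125 x pct [0.044 0.05  0.068] y -0.089 0.104
side 0.1 107 x pct [0.051 0.058 0.074] y -0.054 0.107
side 0.12 205 x pct [0.058 0.072 0.082] y -0.089 0.106
side 0.14 203 x pct [0.065 0.072 0.077] y -0.099 0.106
```

View pics/p_side3.png

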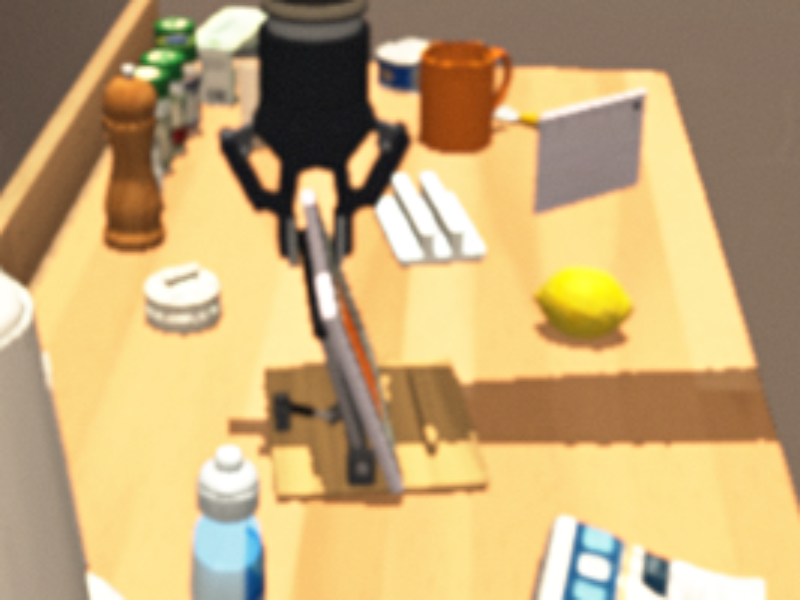

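The tablet leans about 0.33 rad against the bar, with its foot near x 21 mm and free between the fingers. I retreat straight up.

>>> carry_out:
  targets:
    - {"travel": [0, 0, -1], "roll": 0}
    - {"travel": [0, 0, -2], "roll": 0}
    - {"travel": [0, 0, -4], "roll": 0}
    - {"travel": [0, 0, -8], "roll": 0}
    - {"travel": [0, 0, -12], "roll": 0}
    - {"travel": [0, 0, -12], "roll": 0}
    - {"travel": [0, 0, -12], "roll": 0}
    - {"travel": [0, 0, -12], "roll": 0}

```text
clock: 17.27
position: [0.61, 0.1572, 0.2597]
tcp_rot: [-0.001, 0.643, 0.766, -0.001]
force: [-0.6, -0.2, -0.6]
grip_width: 0.0253
grip_force: 0.0
```

```bash
python3 u.py 4 | egrep -v ' 0\.2'; python3 -c "
from h import *
print(env.sense()['force'],order.hand_in())"
```

```text
scene 0.02 399 x pct [-0.006  0.027  0.031] y -0.101 0.095
scene 0.04 365 x pct [0.03  0.034 0.038] y -0.101 0.097
scene 0.06 375 x pct [0.036 0.041 0.045] y -0.102 0.096
scene 0.08 380 x pct [0.043 0.047 0.051] y -0.101 0.096
scene 0.1 399 x pct [0.05  0.054 0.058] y -0.102 0.096
scene 0.12 423 x pct [0.057 0.061 0.065] y -0.101 0.095
scene 0.14 409 x pct [0.064 0.068 0.075] y -0.101 0.101
side 0.02 265 x pct [-0.006  0.04   0.056] y -0.089 0.106
side 0.04 109 x pct [0.029 0.036 0.057] y -0.095 0.105
side 0.06 116 x pct [0.036 0.042 0.064] y -0.091 0.104
side 0.08 124 x pct [0.043 0.05  0.068] y -0.09 0.105
side 0.1 124 x pct [0.05  0.056 0.074] y -0.094 0.105
side 0.12 203 x pct [0.058 0.074 0.082] y -0.091 0.105
side 0.14 209 x pct [0.065 0.072 0.077] y -0.093 0.106
the job is handed in; nothing more can be done
[-0.1301858  -0.41398307 -0.9610161 ] None
```

I handed the job in at about 17 s, with no verdict returned: the rest is open, and the tablet leans back on it by about 0.33 rad, centred, square and screen to the front, and the arm never went near the lemon, timer or mug.

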